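Blow out the pipette that stands in the beaker

TASK

Two pipettes are clamped upright in bench stands; one of them has its tip inside a small white plastic beaker that stands on its stand's base. Blow that pipette out: press the button on its top straight down until it stops, hold it at the stop for about a second, then let it come all the way up again. Leave the other clamped pipette unpressed and the beaker standing in its place.

Things in the scene. Friction and masses are not known exactly. Their poses are not given: they have to be found in the camera images.
- blow_button (a point): Top centre of the plunger button of the pipette whose tip is in the beaker: a small light cap about 24 mm across, top 310 mm above the bench when up; the point moves with it. The dark upright pipette is clamped in a fixed stand (grey base 125 x 92 mm, steel rod 64 mm from the plunger axis, to this frame's +x; z is up). Finger rest and all stand parts end 50 mm or more below the button's top.
- blow_pipette_plunger (a joint): Travel of that button, m: 0 fully up, 0.012 at its stop (12 mm down). Spring return: about 1 N to start, 9 N at the stop; let go, it rises by itself, to within 2 mm of the top.
- spare_button (a point): Centre of the top of the plunger button of the other, identical clamped pipette, in an identical stand 0.13 m or more to the side, with no beaker on its base. Either pipette may be the left one. This button is to stay up. It moves with its plunger.
- beaker: Small empty white plastic beaker, 74 mm across the rim, 62 mm at the foot, 72 mm tall, 60 g, loose, standing on the base of the stand (8 mm up) under the pipette to be blown out, whose tip reaches down into it. Origin at the centre of its underside, z up.
Things that resemble listed ones, but are neither listed nor needed, are in the scene too. Leave any orange or pink look-alike of the beaker alone.

How it is judged:
By the outcome, as a careful person would: the job done as asked, in the order asked, and still so for the second after the job is handed in, with the robot touching nothing.
It also fails if it takes over 26 s, if anything falls off the work surface, if the arm or the gripper's body presses on something with over 40 N, if the wrist force passes 120 N, or if a joint passes its speed limit or range.

ROBOT

A 6-joint arm with a two-finger parallel gripper is mounted at the origin on a cart in front of the work surface, level with it; the furniture and walls round the work are solid. World frame = base frame: x ahead of the robot, y to its left, z up, the work surface at z = 0. Lengths are in m, angles in rad, forces in N, time in s.
With the tool pointing down it reaches from about 0.25 to 0.775 m from the base axis. Payload 4 kg.
Tool frame: the origin (TCP) lies midway between the tips of the shut fingers; the grasp point (between the pads) lies 19 mm behind it; z points along the fingers, y is the direction in which the jaws open and shut (so a half turn about z gives the same grasp; the last joint's range is limited). The gripper opens to 94 mm and grips with 3 to 60 N. Pads are 16 mm wide; open, the fingers measure 119 mm over their backs; the gripper's body (75 mm by 177 mm) begins 78 mm behind the grasp point.
Start: joints at [-1.235, 0.087, 1.371, -0, 1.684, -0.103], TCP at [0.234, -0.498, 0.206] pointing down, gripper open.
Joint ranges: [-3.1, 3.1], [-0.76, 2.03], [0.27, 2.55], [-1.08, 4.22], [0.17, 2.65], [-2.57, 2.57]. Speed limits (rad/s): [2.79, 2.79, 3.14, 3.14, 3.14, 3.14].

INTERFACE

Orientations are given as [roll, pitch, yaw] about the fixed x, y, z axes, in that order (R = Rz(yaw) Ry(pitch) Rx(roll)).
In Python, from bench import robot gives the robot as it stands.
- The arm moves only by the tool servo_tool, never from a script. Its argument "rows" is a list of rows, each a list of 2 entries, a list of its own where there are three numbers: the shift along the tool's x, y, z normalised to -1 to 1, where 1 is 0.08 m, then the turn about the tool's z normalised to -1 to 1, where 1 is pi/2 rad. A call has 1 to 12 rows; each row is the pose to reach, as a shift and turn from the pose commanded when the call began, along the tool's axes at that moment; what a row does not reach only later rows make up. A row lasts 1/12 s, in which the tool goes at most 41.7 mm and 7.16 degrees, less where a joint would pass 70% of its speed; a pose out of reach is approached as far as the arm can. A call with a number of a shift or a turn outside -1 to 1 is refused whole. A call with a gripper value outside its range is refused whole. "grip" is the closure, from -1 (fully open) to 1 (shut), set as the call begins (left out, the last holds). The fingers move at their own pace and stop on an object; the grip force is fixed at half the most. Time passes only in rows, so rows that repeat a pose let the fingers close. It gives the time, the measured TCP pose, the force and the opening at its end, in the units of the state.
- robot.get_obs(): the state, without advancing time (a new reading comes with each control period).
- robot.snapshot(name): name is "scene" or "top"; returns a dict with "pixels" (480x640x3 uint8, red, green, blue), "camera_matrix" (3x3 intrinsics, pixels), "world_from_camera" (4x4, takes a point from camera to world coordinates). Camera axes: x right, y down, z forward; pixel columns grow to the right and rows downward; lengths in m; the calibration is good to about 2 mm. A picture is of the moment at which its call begins. There is no depth.
- robot.close_job(): hands the job in, once; it reports no verdict.
The state is a dict: "time": time; "joint_positions": joint angles; "qvel": joint speeds; "joint_torque": joint torques, N m; "tool_pos": TCP position; "ee_rot": TCP orientation; "wrist_force": force on the tool from outside, world axes, zero at the start; "wrist_torque": the same for the moment, N m; "width": finger opening in m.
Only numpy, scipy, OpenCV 4.12 (cv2) and the standard library are available. Lean on these libraries where they do the work, as an engineer would, in place of code of your own. Each camera call takes 0.05 s, during which the arm holds its last target.

## Working session

There is one attempt and no reset: what is moved stays moved. The work goes in short steps, Python scripts to look and compute and a tool call to move; the robot and the scene stay as the last step left them, time stands still between calls to the robot, and variables do not carry over. Pictures are saved under pics/ and viewed, and the job is handed in when it is done.

Besides the shell and the picture viewer there is one more tool, called after "Call:" in YAML: its name, and indented under it one key for each argument. servo_tool: Moves the arm, as the interface text tells. Its arguments: {"type":"object","properties":{"rows":{"type":"array"},"grip":{"type":"number"}},"required":["rows"]}

```bash
mkdir -p pics; cat > h.py <<'E'
from bench import robot
import numpy as np, cv2
def snap(n,tag):
    s=robot.snapshot(n); cv2.imwrite(f'pics/{tag}.png',s['pixels'][:,:,::-1]); np.savez(f'{tag}.npz',**s); return s
def ray(s,u,v):
    K=np.array(s['camera_matrix']);T=np.array(s['world_from_camera'])
    d=T[:3,:3]@np.linalg.solve(K,[u,v,1.]); return T[:3,3],d/np.linalg.norm(d)
def onz(s,u,v,z):
    o,d=ray(s,u,v); return o+d*(z-o[2])/d[2]
def tri(s1,p1,s2,p2):
    o1,d1=ray(s1,*p1);o2,d2=ray(s2,*p2)
    t=np.linalg.lstsq(np.c_[d1,-d2],o2-o1,rcond=None)[0]
    a=o1+d1*t[0];b=o2+d2*t[1]; return (a+b)/2,np.linalg.norm(a-b)
E
python3 - <<'E'
from h import *
for n in('scene','top'):
    s=snap(n,n+'0'); print(n,np.round(s['world_from_camera'],3).tolist(),np.round(s['camera_matrix'],1).tolist())
print(robot.get_obs())
E
```

```text
scene [[-0.476, -0.581, 0.66, -0.076], [-0.879, 0.303, -0.368, 0.58], [0.014, -0.755, -0.655, 0.781], [0.0, 0.0, 0.0, 1.0]] [[452.7, 0.0, 318.5], [0.0, 452.7, 238.6], [0.0, 0.0, 1.0]]
top [[0.023, -0.998, 0.059, 0.429], [-0.999, -0.021, 0.034, 0.253], [-0.033, -0.06, -0.998, 1.147], [0.0, 0.0, 0.0, 1.0]] [[493.8, 0.0, 320.2], [0.0, 493.8, 242.5], [0.0, 0.0, 1.0]]
{'time': 0.1, 'joint_positions': array([-1.23512084e+00,  8.78980830e-02,  1.37209815e+00, -2.60492839e-05,
        1.68361005e+00, -1.03067278e-01]), 'qvel': array([-0.00125007, -0.00089505, -0.00367902,  0.00034639, -0.00071861,
       -0.00018212]), 'joint_torque': array([ 2.06676777e-03, -3.41255736e+01, -3.03299797e+01,  7.21103651e-02,
        3.04861239e-02, -8.91326590e-05]), 'tool_pos': array([ 0.23347955, -0.49743222,  0.20441447]), 'ee_rot': array([-3.13958704e+00, -1.81420107e-04,  4.38739675e-01]), 'wrist_force': array([ 0.50112426, -0.42539061, -0.75446685]), 'wrist_torque': array([-0.04800646, -0.00764668, -0.02872256]), 'width': 0.09388751755331037}
```

View pics/scene0.png

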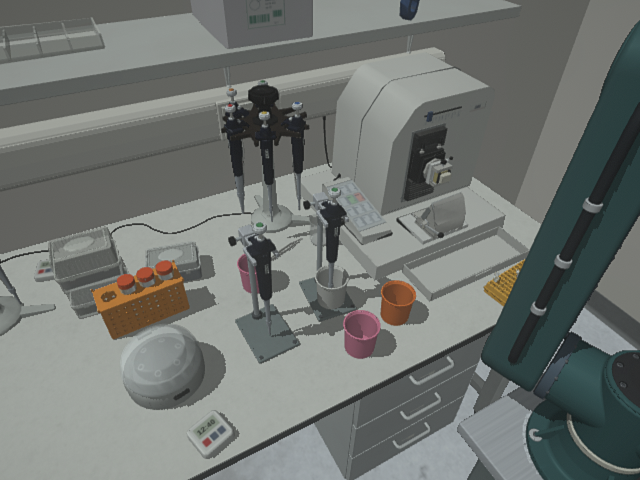

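View pics/top0.png

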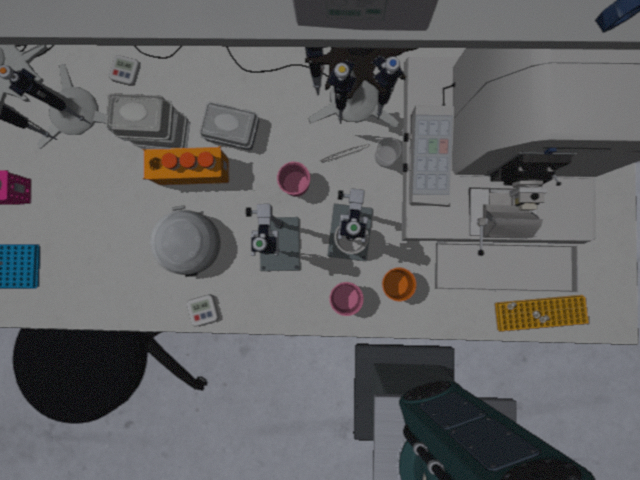

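```bash
python3 - <<'E'
import cv2,numpy as np
a=cv2.imread('pics/scene0.png')[170:350,220:400];b=cv2.imread('pics/top0.png')[180:280,230:400]
a=cv2.resize(a,(400,400),interpolation=2);b=cv2.resize(b,(400,235),interpolation=2)
b=np.vstack([b,np.zeros((165,400,3),np.uint8)])
cv2.imwrite('pics/crop0.png',np.hstack([a,b]))
t=cv2.imread('pics/top0.png')
for n,w in(('scene0',(225,180,350,240)),('top0',(240,205,380,255))):
    t=cv2.imread(f'pics/{n}.png');h=cv2.cvtColor(t,cv2.COLOR_BGR2HSV)
    m=cv2.inRange(h,(35,60,30),(90,255,255));k,l,st,c=cv2.connectedComponentsWithStats(m)
    for i in range(1,k):
        if w[0]<c[i][0]<w[2] and w[1]<c[i][1]<w[3]: print(n,st[i],c[i])
E
```

```text
scene0 [332 188   6   3  15] [334.33333333 189.06666667]
scene0 [256 223   7   4  24] [259.  224.5]
top0 [351 225   6   6  26] [353.38461538 227.15384615]
top0 [256 241   6   6  28] [258.67857143 243.32142857]
```

View pics/crop0.png

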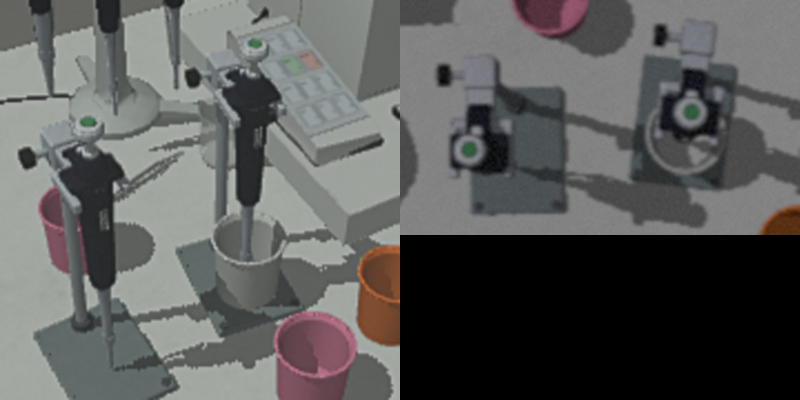

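The crop shows two clamped pipettes. The one at scene (259,224) / top (259,243) has an empty base. The one at scene (334,189) / top (353,227) has its tip in a white beaker on its base, so that one is the target. The green dot marks the centre of each button.

```bash
python3 - <<'E'
from h import *
s=dict(np.load('scene0.npz'));t=dict(np.load('top0.npz'))
for n,a,b in(('blow',(334.3,189.1),(353.4,227.2)),('spare',(259,224.5),(258.7,243.3))):
    print(n,tri(s,a,t,b),onz(s,*a,.31),onz(t,*b,.31))
# shelf / rod / neighbours
o=robot.get_obs();p=tri(s,(334.3,189.1),t,(353.4,227.2))[0]
from scipy.spatial.transform import Rotation as R
Rt=R.from_euler('xyz',o['ee_rot']).as_matrix();print(Rt.round(3).tolist(),(Rt.T@(p-o['tool_pos'])).round(4),np.hypot(*p[:2]))
E
```

```text
blow (array([0.50562864, 0.22535761, 0.31019738]), np.float64(0.00019980114120795152)) [0.50581643 0.22512601 0.31      ] [0.50570031 0.22543559 0.31      ]
spare (array([0.47489062, 0.38592883, 0.30977641]), np.float64(0.0003414639979095597)) [0.47451949 0.38588289 0.31      ] [0.47495676 0.38604745 0.31      ]
[[0.905, 0.425, -0.001], [0.425, -0.905, 0.002], [0.0, -0.002, -1.0]] [ 0.5534 -0.5389 -0.1046] 0.5535759836897775
```

Call:
servo_tool:
  rows:
    - [[0,0,-0.9],0]
    - [[0,0,-0.9],0]
    - [[0.6,-1,-0.9],0]
    - [[0.6,-1,-0.9],0]
    - [[0.6,-1,-0.9],0]
  grip: 1

```text
time: 0.52
tool_pos: [0.2436, -0.4012, 0.2782]
ee_rot: [-3.141, -0.001, 0.441]
wrist_force: [0.9, -0.5, 0.1]
width: 0.0641
```

Call:
servo_tool:
  rows:
    - [[0.6,-1,-0.9],0]
    - [[0.6,-1,-0.9],0]
    - [[0.6,-1,-0.9],0]
    - [[0.6,-1,-0.9],0]

```text
time: 0.85
tool_pos: [0.2535, -0.3099, 0.3555]
ee_rot: [3.131, -0.002, 0.443]
wrist_force: [0.3, 0.2, 0.3]
width: 0.0372
```

Call:
servo_tool:
  rows:
    - [[0.6,-1,0],0]
    - [[0.6,-1,0],0]
    - [[0.6,-1,0],0]
    - [[0.6,-1,0],0]

```text
time: 1.18
tool_pos: [0.2622, -0.2183, 0.3496]
ee_rot: [3.14, -0.0, 0.442]
wrist_force: [-0.0, -0.9, -0.1]
width: 0.0107
```

Call:
servo_tool:
  rows:
    - [[0.6,-1,0],0]
    - [[0.6,-1,0],0]
    - [[0.6,-1,0],0]
    - [[0.6,-1,0],0]

```text
time: 1.52
tool_pos: [0.2721, -0.1262, 0.3493]
ee_rot: [3.141, -0.0, 0.442]
wrist_force: [0.6, 0.5, 1.5]
width: 0.0007
```

Call:
servo_tool:
  rows:
    - [[0.9,-0.55,0],0]
    - [[0.9,-0.55,0],0]
    - [[0.9,-0.55,0],0]

```text
time: 1.77
tool_pos: [0.3209, -0.053, 0.348]
ee_rot: [-3.138, 0.0, 0.448]
wrist_force: [-0.4, -0.5, 0.4]
width: 0.001
```

Call:
servo_tool:
  rows:
    - [[0.9,-0.55,0],0]
    - [[0.9,-0.55,0],0]
    - [[0.9,-0.55,0],0]

```text
time: 2.02
tool_pos: [0.3675, 0.0171, 0.3471]
ee_rot: [-3.138, 0.002, 0.446]
wrist_force: [-0.9, -0.7, -0.1]
width: 0.0007
```

Call:
servo_tool:
  rows:
    - [[0.9,-0.55,0],0]
    - [[0.9,-0.55,0],0]
    - [[0.9,-0.55,0],0]
    - [[0.9,-0.55,0],0]

```text
time: 2.35
tool_pos: [0.4123, 0.0837, 0.3473]
ee_rot: [-3.141, 0.005, 0.44]
wrist_force: [-1.0, -0.7, 0.4]
width: 0.0004
```

Call:
servo_tool:
  rows:
    - [[0.9,-0.55,0],0]
    - [[0.9,-0.55,0],0]
    - [[0.9,-0.55,0],0]
    - [[0.9,-0.55,0],0]

```text
time: 2.68
tool_pos: [0.4584, 0.1534, 0.3478]
ee_rot: [3.141, 0.004, 0.438]
wrist_force: [0.4, -0.4, 0.9]
width: 0.0006
```

Call:
servo_tool:
  rows:
    - [[0.9,-0.55,0],0]
    - [[0.9,-0.55,0],0]
    - [[0.9,-0.55,0],0]
    - [[0.9,-0.55,0],0]
    - [[0.9,-0.55,0],0]

```text
time: 3.1
tool_pos: [0.5039, 0.223, 0.35]
ee_rot: [3.14, 0.0, 0.436]
wrist_force: [-0.1, -0.4, -0.3]
width: 0.0002
```

```bash
python3 - <<'E'
from h import *
from scipy.spatial.transform import Rotation as R
s=snap('scene','scene1');t=snap('top','top1')
o=robot.get_obs();p=np.array([.5057,.2253,.310]);Rt=R.from_euler('xyz',o['ee_rot']).as_matrix()
print(o['tool_pos'],o['ee_rot'],o['wrist_force'],o['time'],(Rt.T@(p-o['tool_pos'])/.08).round(4))
a=cv2.imread('pics/scene1.png')[120:320,220:420];b=cv2.imread('pics/top1.png')[150:350,250:450]
cv2.imwrite('pics/crop1.png',cv2.resize(np.hstack([a,b]),(800,400),interpolation=2))
E
```

```text
[0.50358424 0.22324901 0.35114606] [ 3.14056799e+00 -2.21486559e-03  4.36293193e-01] [-1.02251703  0.03702085  0.94768765] 3.2 [ 0.0337 -0.0126  0.5144]
```

View pics/crop1.png

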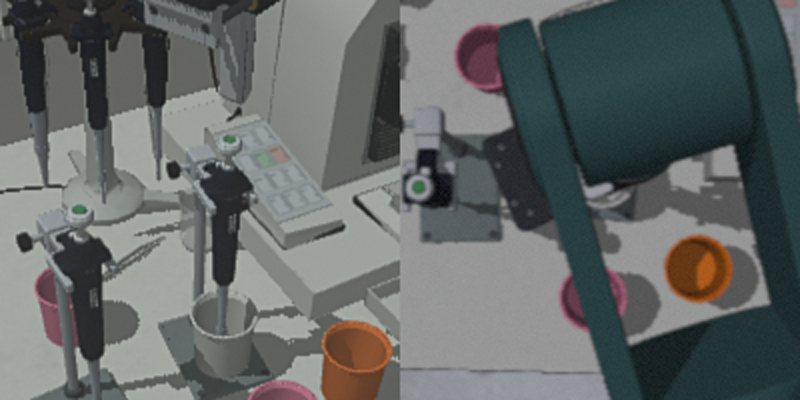

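The picture shows the shut fingertips at crop (235,108), just above the target button at crop (230,140). The remaining offset is about 3 mm sideways and 41 mm down.

Call:
servo_tool:
  rows:
    - [[0.03,-0.01,0.15],0]
    - [[0.03,-0.01,0.3],0]
    - [[0.03,-0.01,0.4],0]
    - [[0.03,-0.01,0.43],0]
    - [[0.03,-0.01,0.43],0]
    - [[0.03,-0.01,0.43],0]

```text
time: 3.7
tool_pos: [0.5056, 0.227, 0.3153]
ee_rot: [3.141, -0.0, 0.439]
wrist_force: [-0.4, 0.7, -0.2]
width: 0.0003
```

Call:
servo_tool:
  rows:
    - [[0,0,0.03],0]
    - [[0,0,0.06],0]
    - [[0,0,0.09],0]
    - [[0,0,0.12],0]
    - [[0,0,0.12],0]
    - [[0,0,0.12],0]

```text
time: 4.2
tool_pos: [0.506, 0.2273, 0.3058]
ee_rot: [3.141, -0.001, 0.439]
wrist_force: [0.4, -0.4, 2.0]
width: 0.0005
```

Call:
servo_tool:
  rows:
    - [[0,0,0.02],0]
    - [[0,0,0.04],0]
    - [[0,0,0.06],0]
    - [[0,0,0.08],0]
    - [[0,0,0.08],0]
    - [[0,0,0.08],0]

```text
time: 4.7
tool_pos: [0.506, 0.2273, 0.3002]
ee_rot: [3.141, -0.002, 0.439]
wrist_force: [1.2, -0.1, 5.0]
width: 0.0006
```

Call:
servo_tool:
  rows:
    - [[0,0,0.015],0]
    - [[0,0,0.03],0]
    - [[0,0,0.03],0]

```text
time: 4.95
tool_pos: [0.506, 0.2273, 0.2985]
ee_rot: [3.141, -0.003, 0.439]
wrist_force: [-0.4, -0.4, 7.3]
width: 0.0006
```

Call:
servo_tool:
  rows:
    - [[0,0,0.015],0]
    - [[0,0,0.03],0]
    - [[0,0,0.03],0]

```text
time: 5.2
tool_pos: [0.5061, 0.2273, 0.2978]
ee_rot: [3.141, -0.005, 0.439]
wrist_force: [-1.8, -1.2, 11.8]
width: 0.0006
```

Call:
servo_tool:
  rows:
    - [[0,0,0.015],0]
    - [[0,0,0.02],0]
    - [[0,0,0.02],0]

```text
time: 5.45
tool_pos: [0.5061, 0.2274, 0.2978]
ee_rot: [3.141, -0.007, 0.439]
wrist_force: [-2.2, 0.1, 15.4]
width: 0.0005
```

Height no longer changes and force is climbing past the 9 N spring, so the button is at its stop. I'll hold for about 1 s (0.5 s has already passed there).

Call:
servo_tool:
  rows:
    - [[0,0,0],0]
    - [[0,0,0],0]
    - [[0,0,0],0]
    - [[0,0,0],0]
    - [[0,0,0],0]
    - [[0,0,0],0]
    - [[0,0,0],0]
    - [[0,0,0],0]

```text
time: 6.12
tool_pos: [0.5061, 0.2273, 0.2978]
ee_rot: [3.141, -0.007, 0.439]
wrist_force: [-1.9, -1.5, 16.0]
width: 0.0002
```

Call:
servo_tool:
  rows:
    - [[0,0,-0.05],0]
    - [[0,0,-0.1],0]
    - [[0,0,-0.15],0]
    - [[0,0,-0.2],0]
    - [[0,0,-0.3],0]
    - [[0,0,-0.5],0]
    - [[0,0,-0.7],0]
    - [[0,0,-0.9],0]
    - [[0,0,-1],0]
    - [[0,0,-1],0]

```text
time: 6.95
tool_pos: [0.5062, 0.2273, 0.3744]
ee_rot: [3.141, -0.003, 0.439]
wrist_force: [0.0, -0.7, 0.3]
width: 0.0004
```

Call:
servo_tool:
  rows:
    - [[-0.9,0.55,0],0]
    - [[-0.9,0.55,0],0]
    - [[-0.9,0.55,0],0]
    - [[-0.9,0.55,0],0]

```text
time: 7.28
tool_pos: [0.4584, 0.1557, 0.3722]
ee_rot: [-3.141, 0.001, 0.437]
wrist_force: [0.7, 0.4, -0.2]
width: 0.0
```

Call:
servo_tool:
  rows:
    - [[-0.9,0.55,0],0]
    - [[-0.9,0.55,0],0]
    - [[-0.9,0.55,0],0]
    - [[-0.9,0.55,0],0]
    - [[-0.9,0.55,0],0]

```text
time: 7.7
tool_pos: [0.4136, 0.0871, 0.3723]
ee_rot: [-3.141, -0.0, 0.439]
wrist_force: [0.5, 0.5, -0.6]
width: 0.0005
```

```bash
python3 - <<'E'
from h import *
s=snap('scene','scene2');t=snap('top','top2')
o=robot.get_obs();print(o['tool_pos'],o['wrist_force'],o['time'])
P={}
for n in('scene2','top2'):
    im=cv2.imread(f'pics/{n}.png');h=cv2.cvtColor(im,cv2.COLOR_BGR2HSV)
    m=cv2.inRange(h,(35,60,30),(90,255,255));k,l,st,c=cv2.connectedComponentsWithStats(m)
    w=(225,180,350,240) if n=='scene2' else (240,205,380,255)
    for i in range(1,k):
        if w[0]<c[i][0]<w[2] and w[1]<c[i][1]<w[3] and st[i][4]<60: print(n,st[i],c[i])
a=cv2.imread('pics/scene2.png')[150:350,220:420];b=cv2.imread('pics/top2.png')[150:350,230:430]
cv2.imwrite('pics/crop2.png',cv2.resize(np.hstack([a,b]),(800,400),interpolation=2))
E
```

```text
[0.41363474 0.08743665 0.37206852] [0.00428697 0.92353193 0.33903699] 7.8
scene2 [332 189   6   3  16] [334.1875 190.    ]
scene2 [256 223   7   4  24] [259.  224.5]
top2 [351 225   6   6  28] [353.32142857 227.32142857]
top2 [256 241   6   6  28] [258.67857143 243.32142857]
```

View pics/crop2.png

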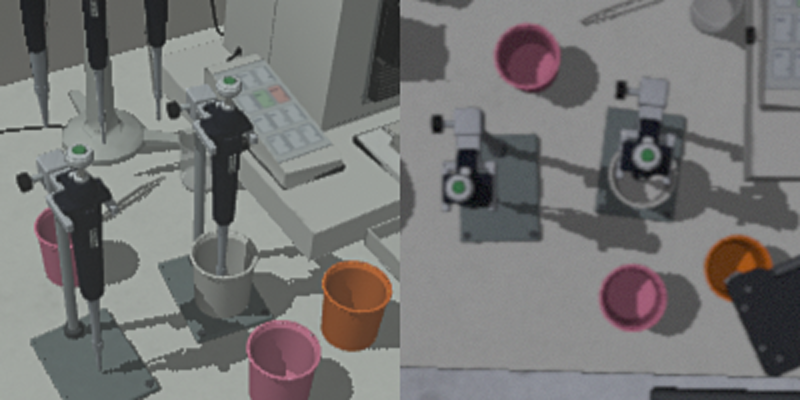

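The blown button is back up: scene (334.2,190.0), against (334.3,189.1) before, which fits the stated return to within 2 mm. The spare button and the beaker have not moved.

```bash
python3 -c "
from h import *
s=dict(np.load('scene2.npz'));t=dict(np.load('top2.npz'));print(tri(s,(334.2,190),t,(353.3,227.3)))
print(robot.close_job())"
```

```text
(array([0.50563939, 0.22546816, 0.3082434 ]), np.float64(0.00018184131643194377))
the job is handed in; nothing more can be done
None
```

I blew out the pipette whose tip is in the white beaker and handed the job in at about 7.8 s of the 26 s allowed.

- **Press:** I pushed the button straight down with the shut fingertips. It stopped at a TCP height of 0.2978 m, about 12 mm down, and the highest wrist force I read there was 16 N. It stayed at the stop for roughly 0.9–1.1 s, then I lifted off and moved the arm clear.
- **Button return:** In the last pictures its top is at z ≈ 0.308 m, about 2 mm below where it started. That is right at the edge of the 2 mm return the task gives. It is also within the camera's error, so I can't confirm the return more closely than that.
- **Other objects:** The spare button is at exactly the same pixels as before. The beaker is still standing on its base with the tip inside; I judged that by eye rather than measuring it.
- **Contact at hand-in:** The arm was touching nothing, with wrist force under 1 N.
- **Alignment:** The fingers pressed about 2 mm off the button's centre, well inside the 24 mm cap.

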